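Seat a mill roller in V-blocks and hold it for the strap

ROBOT

A 6-joint arm with a two-finger parallel gripper is mounted at the origin on the work surface. World frame = base frame: x ahead of the robot, y to its left, z up, the work surface at z = 0. Lengths are in m, angles in rad, forces in N, time in s.
With the tool pointing down it reaches from about 0.25 to 0.725 m from the base axis. Payload 4 kg.
Tool frame: the origin (TCP) lies midway between the tips of the shut fingers; the grasp point (between the pads) lies 19 mm behind it; z points along the fingers, y is the line along which they close (so a half turn about z gives the same grasp; the last joint's range is limited). The gripper opens to 85 mm and grips with 20 to 120 N. Pads are 22 mm wide; open, the fingers measure 114 mm over their backs; the gripper's body (76 mm by 85 mm) begins 54 mm behind the grasp point. The pads swing forward as they close: fully open they stand 13 mm farther back than shut.
Start: joints at [-1.11, 0.241, 0.005, 1.335, 0, 1.571], TCP at [0.222, -0.448, 0.231] pointing down, gripper open.
Joint ranges: [-2.72, 2.72], [-1.05, 1.87], [-1.09, 1.28], [-1.99, 2.15], [-1.42, 1.44], [-3.14, 3.14]. Speed limits (rad/s): [2.79, 2.79, 3.14, 3.14, 3.14, 3.14].

INTERFACE

Orientations are given as a unit quaternion [x, y, z, w].
In Python, from workcell import bot gives the robot as it stands.
- The arm moves only by the tool move_arm, never from a script. Its argument "motion" is a list of rows, each an object of numbers: "x", "y", "z": the shift along the tool's x, y, z in cm; "yaw": the turn about the tool's z in degrees. A call has 1 to 20 rows; each row is the pose to reach, as a shift and turn from the pose commanded when the call began, along the tool's axes at that moment; what a row does not reach only later rows make up. A row lasts 1/8 s, in which the tool goes at most 62.5 mm and 10.7 degrees, less where a joint would pass 70% of its speed; a pose out of reach is approached as far as the arm can. A call with a gripper value outside its range is refused whole. "gripper" is the opening, from -1 (shut) to 1 (fully open), set as the call begins (left out, the last holds). The fingers move at their own pace and stop on an object; the grip force is fixed at half the most. Time passes only in rows, so rows that repeat a pose let the fingers close. It gives the time, the measured TCP pose, the force, the opening and the grip force at its end, in the units of the state.
- bot.get_obs(): the state, without advancing time (a new reading comes with each control period).
- bot.camera(name): name is "side" or "top"; returns the picture (420x560x3 uint8, blue, green, red); there is no depth.
- bot.camera_model(name): a dict with "K" (3x3 intrinsics, pixels), "dist" ([k1, k2, p1, p2, k3] as OpenCV has them; the pictures are not rectified), "world_from_camera" (4x4, takes a point from camera to world coordinates). Camera axes: x right, y down, z forward; pixel columns grow to the right and rows downward; lengths in m; the calibration is good to about 2 mm. A picture is of the moment at which its call begins. camera_model takes no time and is no camera call.
- bot.job_done(): hands the job in; it is judged then, once.
Trained networks look in the newest picture that a camera, given by its name, has taken for a name from the list of things; names that differ only in an ending like _2 or _b are one class to them, and where a whole thing is asked for, a point or a joint stands for the part that bears it (a point fixed in the world has none). Each returns a list of dicts, best first, with "score" (0 to 1); they miss things now and then, are a little off and sometimes report something else, mostly with a low value. They report only what shows in the picture. A call takes as long as a camera call. They do not tell look-alikes from the thing itself.
- bot.cut_out(camera, name): "mask" (420x560 bool, what is visible of it) and "centre" ([row, column] in pixels, amid what is visible of it).
The state is a dict: "clock": time; "joint_pos": joint angles; "joint_vel": joint speeds; "tau": joint torques, N m; "eef_pos": TCP position; "tool_rot": TCP orientation; "ft_force": force on the tool from outside, world axes, zero at the start; "ft_torque": the same for the moment, N m; "grip_width": finger opening in m; "grasp_force": force on a finger pad.
Only numpy, scipy, OpenCV 4.12 (cv2) and the standard library are available. Lean on these libraries where they do the work, as an engineer would, in place of code of your own. Each camera call takes 0.05 s, during which the arm holds its last target. There are 200 camera calls.

TASK

Get this jar-mill roller ready for strapping: first slip the aluminium spacer sleeve over the upright stud of the clamping fixture until it stands fully home on the base plate, and let go of it. Then take the roller from its wooden rest and lay it, without dropping or slamming it, lengthways in the pair of V-blocks, centred between them, and keep it pressed down with roughly 15 N so that it bears on both sloping faces; finish while still holding it pressed, for I will fit the strap then. Leave the jar, the brass weight and the scoop where they are.

Things in the scene. Friction and masses are not known exactly. Their poses are not given: they have to be found in the camera images.
- fixture: steel clamping fixture, fixed to the bench (position and yaw vary): base plate 170 (x) x 150 (y) x 12 mm with two equal V-blocks at x = -40 mm and the stud at x = +45 mm. Origin: centre of the plate's underside, on the bench; x points from the V-blocks to the stud, y runs along the V, z up. The V-blocks are 28 mm long along y, centred at y = +44 and -44 mm (60 mm clear gap between them), 64 mm wide along x, tops 46 mm above the bench
- vee_seat (a point): where the roller's centre is when it is seated: midway between the two V-blocks, on the seated roller's axis, 52.3 mm above the bench. Axes as the fixture's: y along the V, x across it towards the stud. The V opens 90 degrees upwards, its bottom is 28.3 mm below this point
- vee_face_near: the sloping V faces, of both blocks, on the side away from the stud (-x); origin at the bottom of the V, midway between the blocks
- vee_face_far: the sloping V faces, of both blocks, on the side of the stud (+x); origin at the bottom of the V, midway between the blocks
- stud_top (a point): centre of the top of the upright steel stud, 62 mm above the bench; the stud is 16 mm thick, rises 50 mm from the plate and its top 6 mm taper to 10 mm
- sleeve_home (a point): where the sleeve's centre is when the sleeve stands on the base plate around the stud: on the stud's axis, 30 mm above the bench; axes as the fixture's
- sleeve_center (a point): centre (half-way up) of the loose aluminium spacer sleeve, a tube 34 mm outside, 20 mm bore, 36 mm high, about 60 g, that stands upright on the bench; z along its axis
- roller_center (a point): centre of the loose grey roller: plain cylinder 40 mm thick and 130 mm long with a steel stub 12 mm thick and 12 mm long on each end, 250 to 490 g; x along its axis, either way round is the same. It starts lying along the rest's x, its axis 48 mm above the bench
- rest: wooden rest for the roller, fixed to the bench (position and yaw vary): board 130 (x) x 85 (y) x 10 mm with two crossbars 14 mm wide, 28 mm high above the bench, at x = +45 and -45 mm, and a peg 10 mm thick each side of the roller on each crossbar, up to 48 mm above the bench. Between the crossbars there is 76 mm clear. Origin: centre of the underside
- jar_mid (a point): bystander: middle of a glass jar 60 mm wide, 85 mm high
- weight_mid (a point): bystander: middle of a brass balance weight 38 mm wide, 57 mm high
- scoop: bystander: steel scoop lying on the bench, 180 mm long, 60 mm wide, 22 mm high; origin on the bench where handle and pan meet, pan towards +x, handle towards -x
Not all that is in view belongs to the job. Of the things like the part that bears roller_center, leave any that is pink; of the rest the larger one is meant. There is more than one size of the part that bears sleeve_center; the job needs the smaller.

How it is judged:
By the outcome, as a careful person would: the job done as asked, in the order asked, and still so for the second after the job is handed in, while the arm keeps its last pose, push and grip.
It also fails if it takes over 69 s, if anything falls off the work surface, if the arm or the gripper's body presses on something with over 40 N, if the wrist force passes 120 N, or if a joint passes its speed limit or range.

## Working session

There is one attempt and no reset: what is moved stays moved. The work goes in short steps, Python scripts to look and compute and a tool call to move; the robot and the scene stay as the last step left them, time stands still between calls to the robot, and variables do not carry over. Pictures are saved under pics/ and viewed, at most 10 in all, crops included, and the job is handed in when it is done.

Besides the shell and the picture viewer there is one more tool, called after "Call:" in YAML: its name, and indented under it one key for each argument. move_arm: Moves the arm, as the interface text tells. Its arguments: {"type":"object","properties":{"motion":{"type":"array"},"gripper":{"type":"number"}},"required":["motion"]}

```bash
mkdir -p pics; cat > h.py <<'E'
import numpy as np, cv2
from workcell import bot
def snap(cam,fn=None):
    im=bot.camera(cam)
    if fn: cv2.imwrite('pics/'+fn,im)
    return im
def ray(cam,uv):
    m=bot.camera_model(cam); T=np.array(m['world_from_camera'])
    p=cv2.undistortPoints(np.array(uv,float).reshape(-1,1,2),np.array(m['K'],float),np.array(m['dist'],float)).reshape(-1,2)
    d=np.c_[p,np.ones(len(p))]@T[:3,:3].T
    return T[:3,3],d
def onz(cam,uv,z):
    o,d=ray(cam,uv); return o+d*((z-o[2])/d[:,2])[:,None]
def proj(cam,P):
    m=bot.camera_model(cam); W=np.linalg.inv(np.array(m['world_from_camera']))
    r,_=cv2.Rodrigues(W[:3,:3])
    return cv2.projectPoints(np.array(P,float).reshape(-1,1,3),r,W[:3,3],np.array(m['K'],float),np.array(m['dist'],float))[0].reshape(-1,2)
E
python3 - <<'E'
from h import *
np.set_printoptions(precision=3,suppress=True)
for c in('top','side'):
    snap(c,c+'0.png'); print(c,np.array(bot.camera_model(c)['world_from_camera']))
    for n in('fixture','rest','roller_center','sleeve_center','jar_mid','weight_mid','scoop'):
        for r in bot.cut_out(c,n)[:4]:
            print(n,round(r['score'],2),np.round(r['centre']),int(r['mask'].sum()))
o=bot.get_obs();print(o['clock'],o['eef_pos'],o['tool_rot'],o['ft_force'],o['grip_width'])
E
```

```text
top [[-0.026 -0.982  0.19   0.267]
 [-1.     0.025 -0.006  0.07 ]
 [ 0.001 -0.19  -0.982  1.426]
 [ 0.     0.     0.     1.   ]]
fixture 0.85 [222. 311.] 2454
fixture 0.2 [142. 358.] 406
rest 0.79 [233. 205.] 520
roller_center 0.88 [290. 169.] 589
roller_center 0.75 [229. 198.] 549
roller_center 0.71 [213. 151.] 337
sleeve_center 0.73 [186. 426.] 226
sleeve_center 0.5 [205. 414.] 130
jar_mid 0.57 [141. 360.] 355
jar_mid 0.39 [205. 414.] 108
weight_mid 0.42 [142. 281.] 147
scoop 0.7 [171. 218.] 623
scoop 0.7 [227. 200.] 531
side [[ 0.994 -0.084  0.068  0.475]
 [-0.106 -0.646  0.756 -0.797]
 [-0.019 -0.759 -0.651  0.811]
 [ 0.     0.     0.     1.   ]]
fixture 0.8 [251. 269.] 2638
rest 0.67 [174. 247.] 520
roller_center 0.81 [147. 264.] 236
roller_center 0.74 [159. 199.] 413
roller_center 0.69 [164. 249.] 438
sleeve_center 0.6 [374. 325.] 550
sleeve_center 0.53 [352. 287.] 305
jar_mid 0.86 [272. 371.] 833
weight_mid 0.77 [212. 346.] 214
scoop 0.86 [179. 312.] 546
scoop 0.75 [212. 350.] 212
0.8 [ 0.222 -0.448  0.231] [0.974 0.228 0.    0.   ] [-0.407  0.61   0.035] 0.08559577866783975
```

View pics/top0.png

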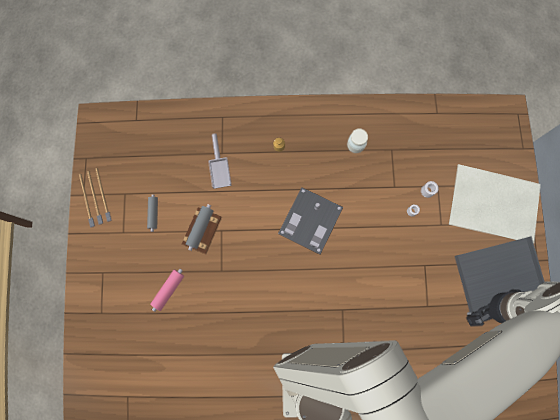

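View pics/side0.png

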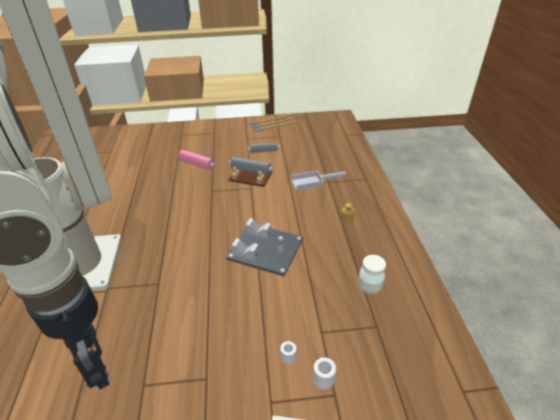

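Two grey roller-like things: top (153,213), smaller, on the bench, and (200,227), larger, on the rest. The one at (166,290) is pink, so it is left alone. The larger grey one on the rest fits. There are two sleeves: (430,188) larger and (413,210) smaller, and the job needs the smaller. I'll confirm this in one crop and fit the poses from both views.

```bash
cat > fit.py <<'E'
from h import *
from scipy.optimize import minimize
def box(x0,x1,y0,y1,z0,z1): return np.array([[x,y,z] for x in(x0,x1) for y in(y0,y1) for z in(z0,z1)])
t=np.linspace(0,2*np.pi,24,endpoint=False)
def cylz(x,y,r,z0,z1): return np.vstack([np.c_[x+r*np.cos(t),y+r*np.sin(t),0*t+z] for z in(z0,z1)])
def cylx(r,x0,x1): return np.vstack([np.c_[0*t+x,r*np.cos(t),r*np.sin(t)+.048] for x in(x0,x1)])
M={'fixture':[box(-.085,.085,-.075,.075,0,.012),cylz(.045,0,.008,.012,.056)]+[box(-.072,-.008,s*.044-.014,s*.044+.014,.012,.03) for s in(1,-1)]+[box(a,b,s*.044-.014,s*.044+.014,.012,.046) for s in(1,-1) for a,b in((-.072,-.066),(-.014,-.008))],
'roller':[cylx(.02,-.065,.065),cylx(.006,-.077,.077)],'sleeve':[cylz(0,0,.017,0,.036)]}
def place(p,q):
    c,s=np.cos(q[2]),np.sin(q[2]); return np.c_[q[0]+c*p[:,0]-s*p[:,1],q[1]+s*p[:,0]+c*p[:,1],p[:,2]]
S=4
def sil(cam,parts,q,w):
    u0,v0,u1,v1=w; im=np.zeros(((v1-v0)*S,(u1-u0)*S),np.uint8)
    for p in parts:
        uv=(proj(cam,place(p,q))-[u0,v0]+.5)*S
        cv2.fillConvexPoly(im,cv2.convexHull(np.round(uv).astype(np.int32)),255)
    return cv2.resize(im,(u1-u0,v1-v0),interpolation=cv2.INTER_AREA)/255.
def fit(parts,masks,q0):
    W={c:(max(np.where(m)[1].min()-12,0),max(np.where(m)[0].min()-12,0),min(np.where(m)[1].max()+13,560),min(np.where(m)[0].max()+13,420)) for c,m in masks.items()}
    def cost(d):
        e=0
        for c,m in masks.items():
            w=W[c]; e+=np.abs(sil(c,parts,q0+d*sc,w)-m[w[1]:w[3],w[0]:w[2]]).sum()/m.sum()
        return e
    sc=np.array([.01,.01,.1]); d=np.zeros(3)
    for k in range(2): 
        r=minimize(cost,d,method='Nelder-Mead',options=dict(initial_simplex=np.vstack([d,d+np.eye(3)]) if k==0 else np.vstack([d,d+.3*np.eye(3)]))); d=r.x
    return q0+d*sc,r.fun
def pick(cam,name,c):
    return min(bot.cut_out(cam,name),key=lambda r:np.hypot(r['centre'][1]-c[0],r['centre'][0]-c[1]))['mask']
E
python3 - <<'E'
from fit import *
np.set_printoptions(precision=4,suppress=True)
a=snap('top');b=snap('side')
cv2.imwrite('pics/crop.png',np.vstack([np.hstack([cv2.resize(a[185:295,135:235],None,fx=2.6,fy=2.6),cv2.resize(a[165:275,375:475],None,fx=2.6,fy=2.6)]),np.hstack([cv2.resize(b[120:220,170:290],None,fx=2.17,fy=2.6),cv2.resize(b[310:410,260:380],None,fx=2.17,fy=2.6)])]) if 0 else np.vstack([cv2.resize(np.hstack([a[180:280,135:255],a[165:265,375:495]]),(780,325)),cv2.resize(np.hstack([b[125:205,170:290],b[330:410,260:380]]),(780,260))]))
for k,n,ct,cs,z,yaw in(('fixture','fixture',(311,222),(269,251),.01,-.46),('roller','roller_center',(200,227),(249,164),.048,.5),('sleeve','sleeve_center',(413,210),(287,352),.018,0),('sleeve','sleeve_center',(430,188),(325,374),.018,0)):
    m={'top':pick('top',n,ct),'side':pick('side',n,cs)}
    p=onz('top',[ct],z)[0]
    best=None
    for y in ((yaw,-yaw+0.) if k=='roller' else (yaw,)):
        r=fit(M[k],m,np.array([p[0],p[1],y]))
        if best is None or r[1]<best[1]: best=r
    print(k,p[:2],best, [fit(M[k],{c:m[c]},best[0])[0] for c in m])
E
```

```text
Traceback (most recent call last):
  File "fit.py", line 27, in fit
    r=minimize(cost,d,method='Nelder-Mead',options=dict(initial_simplex=np.vstack([d,d+np.eye(3)]) if k==0 else np.vstack([d,d+.3*np.eye(3)]))); d=r.x
  File "fit.py", line 23, in cost
    w=W[c]; e+=np.abs(sil(c,parts,q0+d*sc,w)-m[w[1]:w[3],w[0]:w[2]]).sum()/m.sum()
                      ~~~^^^^^^^^^^^^^^^^^^^
  File "fit.py", line 15, in sil
    uv=(proj(cam,place(p,q))-[u0,v0]+.5)*S
        ~~~~^^^^^^^^^^^^^^^^
  File "h.py", line 15, in proj
    m=bot.camera_model(cam); W=np.linalg.inv(np.array(m['world_from_camera']))
ValueError: time passes only in moves, steps and waits
```

View pics/crop.png

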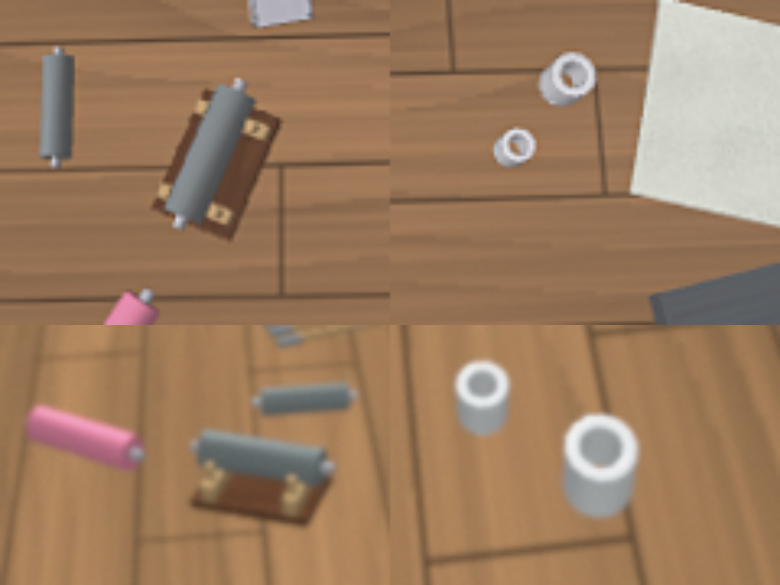

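The crop confirms it. The larger grey roller lies on the wooden rest, and the smaller sleeve is the one at top (413,210), side (287,352). camera_model can't be called that often, so I'll cache it and rerun the fits.

```bash
sed -i 's/bot.camera_model(cam)/cm(cam)/; s/^def snap/import functools\ncm=functools.lru_cache(None)(bot.camera_model)\ndef snap/' h.py
cat > run.py <<'E'
from fit import *
np.set_printoptions(precision=4,suppress=True)
a=snap('top');b=snap('side')
for k,n,ct,cs,z,yaw in(('fixture','fixture',(311,222),(269,251),.01,-.46),('roller','roller_center',(200,227),(249,164),.048,-.5),('sleeve','sleeve_center',(413,210),(287,352),.018,0)):
    m={'top':pick('top',n,ct),'side':pick('side',n,cs)}
    p=onz('top',[ct],z)[0]; best=None
    for y in ((yaw,-yaw) if k=='roller' else (yaw,)):
        r=fit(M[k],m,np.array([p[0],p[1],y]))
        if best is None or r[1]<best[1]: best=r
    print(k,p[:2],best, [fit(M[k],{c:m[c]},best[0])[0] for c in m])
print('big sleeve',onz('top',[(430,188)],.02))
E
python3 run.py
```

```text
fixture [ 0.5014 -0.0097] (array([ 0.5084, -0.0046, -0.4865]), np.float64(0.12022566650186678)) [array([ 0.5081, -0.0072, -0.4919]), array([ 0.5085, -0.0007, -0.4796])]
roller [0.4879 0.3382] (array([ 0.4879,  0.3424, -0.4137]), np.float64(0.4008049678594129)) [array([ 0.4896,  0.3399, -0.4032]), array([ 0.4873,  0.3503, -0.419 ])]
sleeve [ 0.5306 -0.3401] (array([ 0.5106, -0.3301,  0.1   ]), np.float64(2.0)) [array([ 0.5106, -0.3301,  0.1   ]), array([ 0.5106, -0.3301,  0.1   ])]
big sleeve [[ 0.6018 -0.4022  0.02  ]]
```

```bash
python3 - <<'E'
from fit import *
np.set_printoptions(precision=4,suppress=True)
a=snap('top');b=snap('side')
for c in('top','side'):
    for r in bot.cut_out(c,'sleeve_center'): ys,xs=np.where(r['mask']);print(c,round(r['score'],2),np.array(r['centre']),r['mask'].sum(),xs.min(),xs.max(),ys.min(),ys.max())
# colour masks: bright, low saturation
m={}
for c,im,w in(('top',a,(400,195,424,222)),('side',b,(272,334,303,368))):
    hsv=cv2.cvtColor(im,cv2.COLOR_BGR2HSV); k=np.zeros(im.shape[:2],np.uint8); k[w[1]:w[3],w[0]:w[2]]=255
    g=((hsv[...,1]<75)&(k>0)).astype(np.uint8)
    n,l,s,_=cv2.connectedComponentsWithStats(g); i=1+s[1:,4].argmax(); g=(l==i).astype(np.uint8)
    cs,_=cv2.findContours(g,0,2); cv2.drawContours(g,cs,-1,1,-1); m[c]=g.astype(float); print(c,s[i])
q=fit(M['sleeve'],m,np.array([.53,-.34,0]));print(q,[fit(M['sleeve'],{c:m[c]},q[0]) for c in m])
v=[]
for c,im in(('top',a),('side',b)):
    P=proj(c,[[.508,-.005,.01]])[0].astype(int); v.append(cv2.resize(im[P[1]-38:P[1]+38,P[0]-50:P[0]+50],None,fx=7.9,fy=7.9,interpolation=2)[:,:]); print(P)
    cv2.imwrite(f'pics/fx_{c}.png',v[-1])
E
```

```text
top 0.76 [189.4 426.4] 225 421 438 181 197
top 0.56 [207.  416.8] 107 407 419 205 216
side 0.88 [371.5 323.5] 551 314 335 358 388
side 0.72 [211.9 350. ] 223 341 355 203 222
side 0.59 [351.4 288.4] 323 280 296 341 363
top [407 204  13  13 116]
side [280 341  17  23 337]
(array([ 0.5302, -0.3371, -0.0766]), np.float64(0.2619992045074099)) [(array([ 0.5311, -0.3397, -0.0188]), np.float64(0.08415300546448087)), (array([ 0.5293, -0.335 , -0.0534]), np.float64(0.060091929947053))]
[309 220]
[265 246]
```

View pics/fx_top.png

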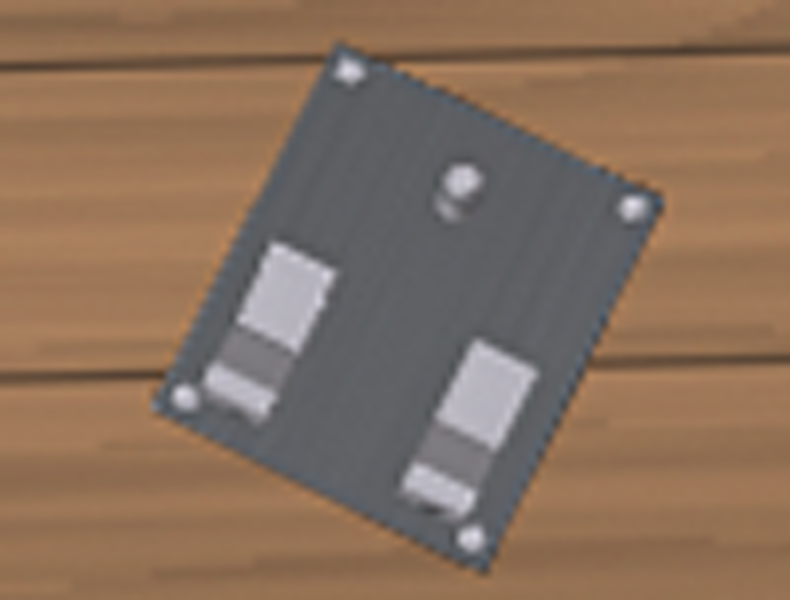

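View pics/fx_side.png

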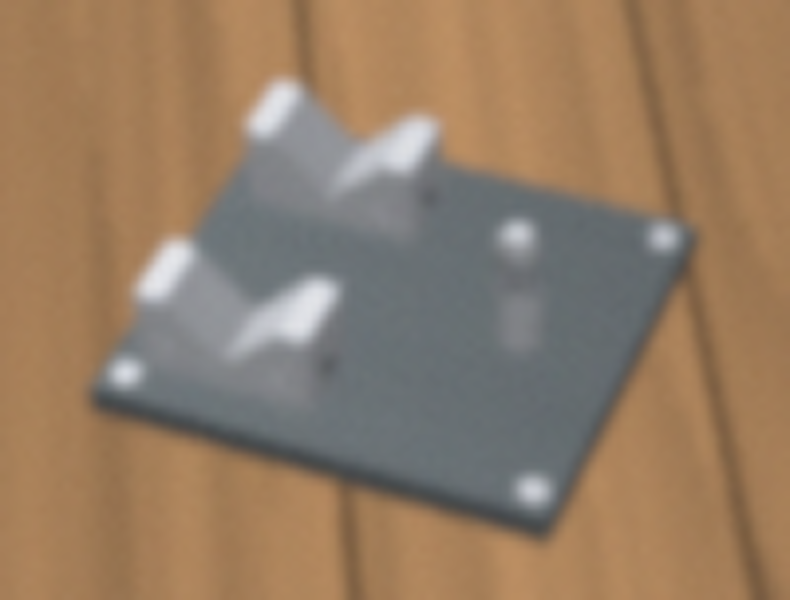

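The fixture crops show four plate corners in the top view, at crop (340,42), (663,200), (488,572) and (155,405). The stud top is at crop (463,180) in the top view and (517,235) in the side view.

```bash
python3 - <<'E'
from h import *
from scipy.optimize import least_squares
np.set_printoptions(precision=4,suppress=True)
def px(o,p): return (np.array(p,float)+.5)/7.9-.5+o
T=px([259,182],[(340,42),(663,200),(488,572),(155,405),(463,180)]); 
L=np.array([[.085,.075,.012],[.085,-.075,.012],[-.085,-.075,.012],[-.085,.075,.012],[.045,0,.062]])
Sd=px([215,208],[(697,228),(547,520),(92,385),(517,232)]); LS=L[[0,1,2,4]]
def pl(q,P): c,s=np.cos(q[2]),np.sin(q[2]); return np.c_[q[0]+c*P[:,0]-s*P[:,1],q[1]+s*P[:,0]+c*P[:,1],P[:,2]]
f=lambda q:(proj('top',pl(q,L))-T).ravel(); g=lambda q:(proj('side',pl(q,LS))-Sd).ravel()
for h in(f,g,lambda q:np.r_[f(q),g(q)]):
    r=least_squares(h,[.508,-.005,-.48]);q=r.x;print(q,np.abs(r.fun).max(),'stud',pl(q,np.array([[.045,0,0]]))[0,:2],'vee',pl(q,np.array([[-.04,0,0]]))[0,:2])
E
```

```text
[ 0.508  -0.0085 -0.4857] 0.5958411740977567 stud [ 0.5478 -0.0295] vee [0.4726 0.0102]
[ 0.5078 -0.0036 -0.4917] 0.6667638909543427 stud [ 0.5474 -0.0248] vee [0.4725 0.0153]
[ 0.5077 -0.0067 -0.4872] 1.1604174020896494 stud [ 0.5475 -0.0277] vee [0.4724 0.0121]
```

Call:
move_arm:
  motion:
    - {"x": 4, "y": 0.5, "z": 0, "yaw": -10}
    - {"x": 8, "y": 1, "z": 0, "yaw": -20}
    - {"x": 13, "y": 1.5, "z": 0, "yaw": -30}
    - {"x": 18, "y": 2, "z": 1, "yaw": -40}
    - {"x": 23, "y": 2.6, "z": 3, "yaw": -50}
    - {"x": 28, "y": 3.2, "z": 5, "yaw": -60}
    - {"x": 31, "y": 3.5, "z": 8, "yaw": -70}
    - {"x": 32.5, "y": 3.7, "z": 10, "yaw": -80}
    - {"x": 32.5, "y": 3.7, "z": 11, "yaw": -90}
    - {"x": 32.5, "y": 3.7, "z": 11, "yaw": -100}
    - {"x": 32.5, "y": 3.7, "z": 11, "yaw": -110}
    - {"x": 32.5, "y": 3.7, "z": 11, "yaw": -120}
    - {"x": 32.5, "y": 3.7, "z": 11, "yaw": -125.8}
    - {"x": 32.5, "y": 3.7, "z": 11, "yaw": -125.8}
  gripper: 1

```text
clock: 3.35
eef_pos: [0.5299, -0.3364, 0.1212]
tool_rot: [0.241, 0.971, 0.0, -0.0]
ft_force: [0.4, 0.2, 0.1]
grip_width: 0.0854
grasp_force: 0.0
```

Call:
move_arm:
  motion:
    - {"z": 3}
    - {"z": 6}
    - {"z": 8.5}
    - {"z": 10.5}
    - {"z": 11.5}
    - {"z": 11.5}

```text
invalid input at $.motion[0]: expected keys x, y, z, yaw
```

Call:
move_arm:
  motion:
    - {"z": 0}
    - {"z": 0}
    - {"z": 0}
    - {"z": 0}
    - {"z": 0}
    - {"z": 0}
  gripper: -1

```text
invalid input at $.motion[0]: expected keys x, y, z, yaw
```

```bash
python3 - <<'E'
from h import *
a=snap('top');b=snap('side')
P=proj('top',[[.53,-.337,.03]])[0].astype(int);Q=proj('side',[[.53,-.337,.03]])[0].astype(int)
cv2.imwrite('pics/gr.png',np.hstack([cv2.resize(x[p[1]-38:p[1]+38,p[0]-38:p[0]+38],(400,400),interpolation=2) for x,p in((a,P),(b,Q))]));print(P,Q)
o=bot.get_obs();print(o['clock'],o['joint_pos'],o['grip_width'],o['grasp_force'])
E
```

```text
[413 209] [288 349]
3.45 [-5.65757623e-01  5.54844123e-01  1.85312412e-01  1.20145329e+00
  2.21205881e-05 -7.89953870e-02] 0.08547093259823996 0.0
```

View pics/gr.png

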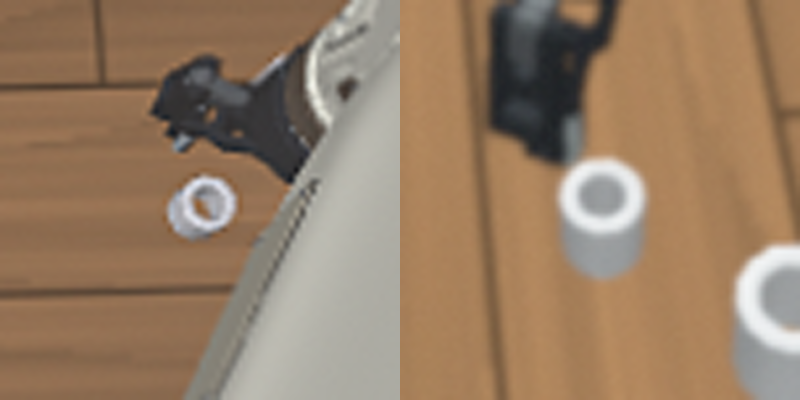

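The keys must all be given, so neither move ran. The picture shows the gripper still hovering above the sleeve and the sleeve untouched, centred at about crop (200,207) in the top view and (602,215) in the side view. I'll repeat the moves with full rows.

Call:
move_arm:
  motion:
    - {"x": 0, "y": 0, "z": 3, "yaw": 0}
    - {"x": 0, "y": 0, "z": 6, "yaw": 0}
    - {"x": 0, "y": 0, "z": 8.5, "yaw": 0}
    - {"x": 0, "y": 0, "z": 10.5, "yaw": 0}
    - {"x": 0, "y": 0, "z": 11.5, "yaw": 0}
    - {"x": 0, "y": 0, "z": 11.5, "yaw": 0}

```text
clock: 4.2
eef_pos: [0.5295, -0.3362, 0.0057]
tool_rot: [0.24, 0.971, 0.0, -0.001]
ft_force: [-0.1, -0.3, -0.1]
grip_width: 0.0853
grasp_force: 0.0
```

Call:
move_arm:
  motion:
    - {"x": 0, "y": 0, "z": 0, "yaw": 0}
    - {"x": 0, "y": 0, "z": 0, "yaw": 0}
    - {"x": 0, "y": 0, "z": 0, "yaw": 0}
    - {"x": 0, "y": 0, "z": 0, "yaw": 0}
    - {"x": 0, "y": 0, "z": 0, "yaw": 0}
    - {"x": 0, "y": 0, "z": 0, "yaw": 0}
  gripper: -1

```text
clock: 4.95
eef_pos: [0.5306, -0.337, 0.0074]
tool_rot: [0.24, 0.971, -0.0, 0.001]
ft_force: [-0.2, -0.1, 5.2]
grip_width: 0.0317
grasp_force: 60.1
```

```bash
cat > ctr.py <<'E'
import sys
from fit import *
np.set_printoptions(precision=4,suppress=True)
a=snap('top');b=snap('side')
o=bot.get_obs();print(o['clock'],o['eef_pos'],o['tool_rot'],o['grip_width'],o['grasp_force'],o['ft_force'])
z=float(sys.argv[1]); e=o['eef_pos']; v=[]
for c,im in(('top',a),('side',b)):
    p=proj(c,[[e[0],e[1],z]])[0]; P=p.astype(int)-38; print(c,'crop org',P,'tool axis at sleeve mid',(p-P+.5)*400/76)
    v.append(cv2.resize(im[P[1]:P[1]+76,P[0]:P[0]+76],(400,400),interpolation=2))
    for r in bot.cut_out(c,'sleeve_center'): ys,xs=np.where(r['mask']);print(c,round(r['score'],2),np.array(r['centre'])[::-1],r['mask'].sum(),onz(c,[np.array(r['centre'])[::-1]],z)[0])
cv2.imwrite('pics/'+sys.argv[2],np.hstack(v))
E
python3 ctr.py .018 g1.png
```

```text
5.05 [ 0.5306 -0.337   0.0074] [ 0.2402  0.9707 -0.0003  0.001 ] 0.031153022021905834 60.06203416196513 [0.1051 0.3196 5.9097]
top crop org [374 172] tool axis at sleeve mid [202.9089 202.7159]
top 0.47 [412.7 212.4] 32 [ 0.5227 -0.3385  0.018 ]
side crop org [250 314] tool axis at sleeve mid [205.3906 205.5994]
side 0.79 [325.3 372.6] 605 [ 0.6002 -0.391   0.018 ]
side 0.51 [293.3 354.5] 98 [ 0.5402 -0.3427  0.018 ]
```

View pics/g1.png

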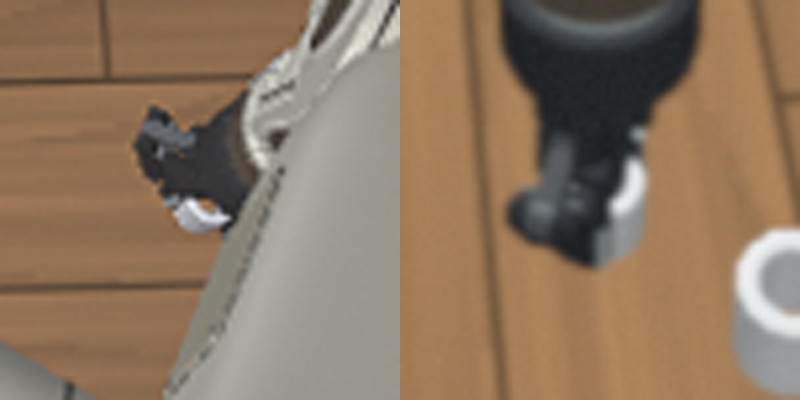

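The fingers hold the sleeve, and its right edge at crop (645,200) in the side view hasn't moved, so it is centred on the tool axis. I'll lift it and carry it over the stud.

Call:
move_arm:
  motion:
    - {"x": 0, "y": 0, "z": -0.5, "yaw": 0}
    - {"x": 0, "y": 0, "z": -2, "yaw": 0}
    - {"x": 0, "y": 0, "z": -5, "yaw": 0}
    - {"x": 0, "y": 0, "z": -8, "yaw": 0}
    - {"x": 0, "y": 0, "z": -9.5, "yaw": 0}
    - {"x": 0, "y": 0, "z": -9.5, "yaw": 0}

```text
clock: 5.9
eef_pos: [0.5307, -0.337, 0.1028]
tool_rot: [0.24, 0.971, -0.0, 0.001]
ft_force: [-0.3, 0.5, -1.1]
grip_width: 0.0314
grasp_force: 59.5
```

```bash
python3 - <<'E'
from workcell import bot
import numpy as np
o=bot.get_obs();print(o['clock'],o['eef_pos'],o['tool_rot'],o['grip_width'],o['grasp_force'],o['ft_force'])
from scipy.spatial.transform import Rotation as R
r=R.from_quat(o['tool_rot']).as_matrix();d=np.array([.5475,-.0275,0])-np.array(o['eef_pos']);d[2]=0
print(r,100*r.T@d)
E
```

```text
5.9 [ 0.5306603  -0.33697382  0.10279799] [ 2.40203454e-01  9.70721505e-01 -4.59093013e-04  1.35972715e-03] 0.031437400208670654 59.46332729741698 [-0.31168328  0.46705205 -1.05282042]
[[-8.84600904e-01  4.66342565e-01  2.41928131e-03]
 [ 4.66340068e-01  8.84604180e-01 -1.54452523e-03]
 [-2.86038422e-03 -2.38080608e-04 -9.99995881e-01]] [12.9423631  28.16149014 -0.04372502]
```

Call:
move_arm:
  motion:
    - {"x": 1, "y": 2, "z": 0, "yaw": 0}
    - {"x": 2.5, "y": 6, "z": 0, "yaw": 0}
    - {"x": 5, "y": 11, "z": 0, "yaw": 0}
    - {"x": 7.5, "y": 16, "z": 0, "yaw": 0}
    - {"x": 10, "y": 21, "z": 0, "yaw": 0}
    - {"x": 12, "y": 25.5, "z": 0, "yaw": 0}
    - {"x": 12.7, "y": 27.5, "z": 0, "yaw": 0}
    - {"x": 12.9, "y": 28.2, "z": 0, "yaw": 0}
    - {"x": 12.9, "y": 28.2, "z": 0, "yaw": 0}
    - {"x": 12.9, "y": 28.2, "z": 0, "yaw": 0}

```text
clock: 7.15
eef_pos: [0.5469, -0.0277, 0.1009]
tool_rot: [0.241, 0.971, -0.0, -0.0]
ft_force: [-0.6, -0.7, -0.8]
grip_width: 0.0318
grasp_force: 59.5
```

```bash
python3 ctr.py .085 g2.png
```

```text
7.25 [ 0.5471 -0.0279  0.1011] [ 0.2411  0.9705 -0.0001 -0.0002] 0.031659822785681475 59.54552935610991 [ 0.0892  0.2582 -0.8157]
top crop org [279 165] tool axis at sleeve mid [206.2747 202.7437]
side crop org [241 193] tool axis at sleeve mid [207.5677 205.0394]
side 0.9 [322.7 370.9] 565 [ 0.5854 -0.4214  0.085 ]
```

View pics/g2.png

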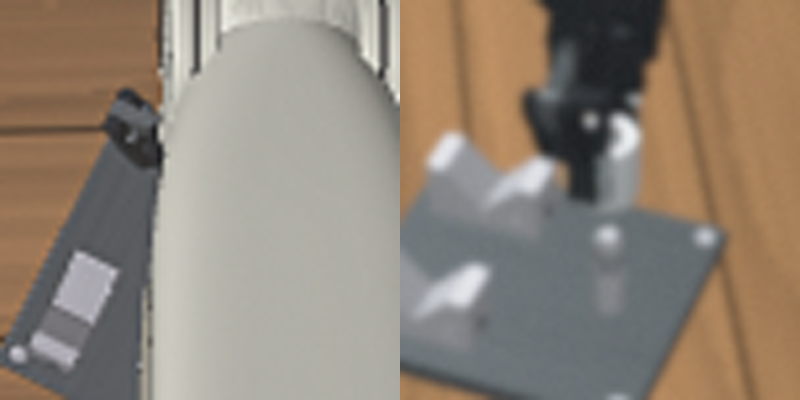

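The side view shows the sleeve above the stud, with its right edge at about crop (640,180) and the stud top at (606,235). Measured in each camera separately, the stud is about 1 mm off the present tool position. I'll correct by that amount and descend gently.

Call:
move_arm:
  motion:
    - {"x": 0, "y": 0.1, "z": 1, "yaw": 0}
    - {"x": -0.05, "y": 0.1, "z": 2, "yaw": 0}
    - {"x": -0.05, "y": 0.1, "z": 2.7, "yaw": 0}
    - {"x": -0.05, "y": 0.1, "z": 3.1, "yaw": 0}
    - {"x": -0.05, "y": 0.1, "z": 3.5, "yaw": 0}
    - {"x": -0.05, "y": 0.1, "z": 3.9, "yaw": 0}
    - {"x": -0.05, "y": 0.1, "z": 4.3, "yaw": 0}
    - {"x": -0.05, "y": 0.1, "z": 4.3, "yaw": 0}

```text
clock: 8.35
eef_pos: [0.5479, -0.0262, 0.058]
tool_rot: [0.24, 0.971, -0.0, -0.0]
ft_force: [0.3, -0.1, 0.3]
grip_width: 0.0316
grasp_force: 59.5
```

Call:
move_arm:
  motion:
    - {"x": 0, "y": 0, "z": 0.7, "yaw": 0}
    - {"x": 0, "y": 0, "z": 1.4, "yaw": 0}
    - {"x": 0, "y": 0, "z": 2.1, "yaw": 0}
    - {"x": 0, "y": 0, "z": 2.8, "yaw": 0}
    - {"x": 0, "y": 0, "z": 3.3, "yaw": 0}
    - {"x": 0, "y": 0, "z": 3.6, "yaw": 0}
    - {"x": 0, "y": 0, "z": 3.6, "yaw": 0}

```text
clock: 9.22
eef_pos: [0.548, -0.0262, 0.0221]
tool_rot: [0.24, 0.971, -0.0, -0.0]
ft_force: [1.3, 0.0, -0.3]
grip_width: 0.0313
grasp_force: 59.5
```

Call:
move_arm:
  motion:
    - {"x": 0, "y": 0, "z": 0.1, "yaw": 0}
    - {"x": 0, "y": 0, "z": 0.2, "yaw": 0}
    - {"x": 0, "y": 0, "z": 0.3, "yaw": 0}
    - {"x": 0, "y": 0, "z": 0.35, "yaw": 0}
    - {"x": 0, "y": 0, "z": 0.35, "yaw": 0}

```text
clock: 9.85
eef_pos: [0.5483, -0.0262, 0.0193]
tool_rot: [0.24, 0.971, 0.0, 0.0]
ft_force: [-2.3, 0.6, 4.2]
grip_width: 0.0314
grasp_force: 60.1
```

Contact comes at 4 N at exactly the expected height, so the sleeve is home. I'll release it and lift.

Call:
move_arm:
  motion:
    - {"x": 0, "y": 0, "z": -0.05, "yaw": 0}
    - {"x": 0, "y": 0, "z": -0.05, "yaw": 0}
    - {"x": 0, "y": 0, "z": -0.05, "yaw": 0}
    - {"x": 0, "y": 0, "z": -0.05, "yaw": 0}
    - {"x": 0, "y": 0, "z": -1, "yaw": 0}
    - {"x": 0, "y": 0, "z": -3, "yaw": 0}
    - {"x": 0, "y": 0, "z": -7, "yaw": 0}
    - {"x": 0, "y": 0, "z": -11, "yaw": 0}
    - {"x": 0, "y": 0, "z": -14, "yaw": 0}
    - {"x": 0, "y": 0, "z": -15, "yaw": 0}
  gripper: 0.6

```text
clock: 11.1
eef_pos: [0.5496, -0.0263, 0.1717]
tool_rot: [0.24, 0.971, 0.0, 0.002]
ft_force: [-0.3, 0.4, 0.3]
grip_width: 0.0681
grasp_force: 0.0
```

```bash
python3 - <<'E'
from workcell import bot
import numpy as np
from scipy.spatial.transform import Rotation as R
o=bot.get_obs();print(o['clock'],o['eef_pos'],o['tool_rot'],o['grip_width'],o['ft_force'])
r=R.from_quat(o['tool_rot']).as_matrix();d=np.array([.4885,.341,.12])-np.array(o['eef_pos']);print(100*r.T@d,np.degrees(np.arctan2(r[1,1],r[0,1])))
E
```

```text
11.1 [ 0.54958814 -0.02626388  0.17167186] [2.40204131e-01 9.70719249e-01 4.65230145e-04 2.42863977e-03] 0.06814809027372899 [-0.33551816  0.43775124  0.27819667]
[22.55414129 29.62881653  5.12727595] 62.203002382352864
```

```bash
python3 - <<'E'
from h import *
np.set_printoptions(precision=4,suppress=True)
for c,p in(('top',[(208.5,206.2),(189.8,248.3)]),('side',[(230.3,162.2),(270.9,168.7)])):
    q=onz(c,p,.048);d=q[1]-q[0];print(c,q,q.mean(0),np.linalg.norm(d),np.degrees(np.arctan2(d[1],d[0])))
E
```

```text
top [[0.5533 0.312  0.048 ]
 [0.422  0.3695 0.048 ]] [0.4877 0.3407 0.048 ] 0.1433955640899975 156.35947052221454
side [[0.4203 0.3753 0.048 ]
 [0.5542 0.3177 0.048 ]] [0.4873 0.3465 0.048 ] 0.14574819150720317 -23.283337375459674
```

Call:
move_arm:
  motion:
    - {"x": 1.5, "y": 2, "z": 0, "yaw": 0}
    - {"x": 4.5, "y": 6, "z": 0, "yaw": -1}
    - {"x": 8, "y": 10.5, "z": 0, "yaw": -2}
    - {"x": 11.5, "y": 15, "z": 0, "yaw": -3}
    - {"x": 15, "y": 19.5, "z": 0, "yaw": -4.3}
    - {"x": 18.5, "y": 24, "z": 1, "yaw": -4.3}
    - {"x": 21.3, "y": 28, "z": 2.5, "yaw": -4.3}
    - {"x": 22.5, "y": 29.6, "z": 4, "yaw": -4.3}
    - {"x": 22.7, "y": 29.9, "z": 4.2, "yaw": -4.3}
    - {"x": 22.7, "y": 29.9, "z": 4.2, "yaw": -4.3}
    - {"x": 22.7, "y": 29.9, "z": 4.2, "yaw": -4.3}
  gripper: 1

```text
clock: 12.48
eef_pos: [0.4877, 0.3428, 0.1275]
tool_rot: [0.205, 0.979, 0.0, 0.0]
ft_force: [0.3, -0.2, 0.2]
grip_width: 0.0853
grasp_force: 0.0
```

```bash
python3 - <<'E'
from fit import *
np.set_printoptions(precision=4,suppress=True)
a=snap('top');b=snap('side')
o=bot.get_obs();print(o['clock'],o['eef_pos'],o['tool_rot'],o['grip_width'],o['joint_pos'])
v=[]
for c,im,p in(('top',a,(.488,.344,.05)),('side',b,(.488,.344,.05)),('top',a,(.548,-.027,.03)),('side',b,(.548,-.027,.03))):
    P=proj(c,[p])[0].astype(int)-[40,30]; print(c,P); v.append(cv2.resize(im[P[1]:P[1]+60,P[0]:P[0]+80],(400,300),interpolation=2))
cv2.imwrite('pics/r1.png',np.vstack([np.hstack(v[:2]),np.hstack(v[2:])]))
E
```

```text
12.575 [0.4877 0.3431 0.1277] [0.2047 0.9788 0.0004 0.0005] 0.08569414317986376 [ 0.6131  0.4887  0.0926  1.1734 -0.0002  1.0254]
top [158 196]
side [210 135]
top [276 176]
side [240 215]
```

View pics/r1.png

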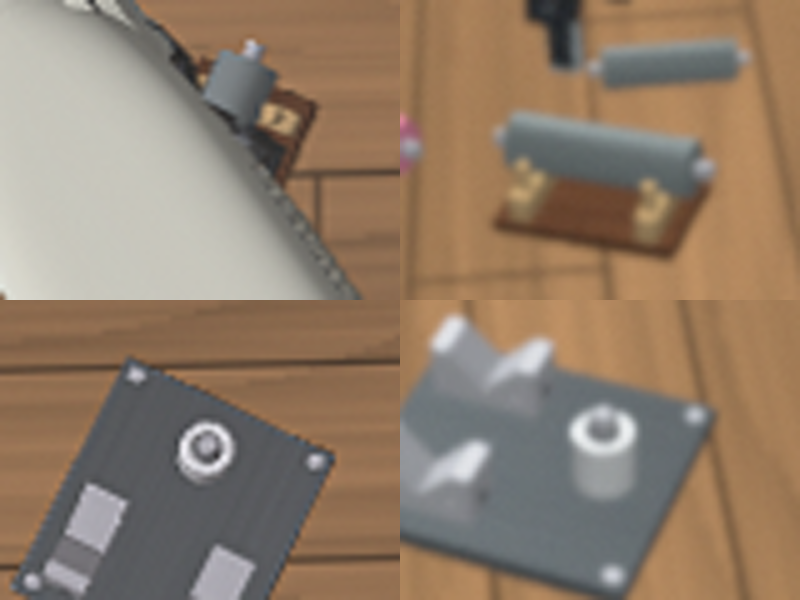

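The sleeve stands home with the stud tip showing in its bore, at bottom-right crop (603,420). The roller still lies in the rest, at about crop (603,155) in the side view. I'll go down and grasp it.

Call:
move_arm:
  motion:
    - {"x": 0, "y": 0, "z": 3, "yaw": 0}
    - {"x": 0, "y": 0, "z": 6, "yaw": 0}
    - {"x": 0, "y": 0, "z": 8.5, "yaw": 0}
    - {"x": 0, "y": 0, "z": 9.8, "yaw": 0}
    - {"x": 0, "y": 0, "z": 10, "yaw": 0}
    - {"x": 0, "y": 0, "z": 10, "yaw": 0}

```text
clock: 13.32
eef_pos: [0.4876, 0.3444, 0.0278]
tool_rot: [0.204, 0.979, 0.001, 0.001]
ft_force: [-0.1, 0.3, 0.5]
grip_width: 0.0854
grasp_force: 0.0
```

Call:
move_arm:
  motion:
    - {"x": 0, "y": 0, "z": 0, "yaw": 0}
    - {"x": 0, "y": 0, "z": 0, "yaw": 0}
    - {"x": 0, "y": 0, "z": 0, "yaw": 0}
    - {"x": 0, "y": 0, "z": 0, "yaw": 0}
    - {"x": 0, "y": 0, "z": 0, "yaw": 0}
    - {"x": 0, "y": 0, "z": 0, "yaw": 0}
  gripper: -1

```text
clock: 14.08
eef_pos: [0.4873, 0.3444, 0.0277]
tool_rot: [0.204, 0.979, 0.0, 0.001]
ft_force: [0.1, -1.1, 5.0]
grip_width: 0.0386
grasp_force: 60.1
```

Call:
move_arm:
  motion:
    - {"x": 0, "y": 0, "z": -0.5, "yaw": 0}
    - {"x": 0, "y": 0, "z": -1.5, "yaw": 0}
    - {"x": 0, "y": 0, "z": -3.5, "yaw": 0}
    - {"x": 0, "y": 0, "z": -6.5, "yaw": 0}
    - {"x": 0, "y": 0, "z": -9.5, "yaw": 0}
    - {"x": 0, "y": 0, "z": -11.5, "yaw": 0}
    - {"x": 0, "y": 0, "z": -12, "yaw": 0}
    - {"x": 0, "y": 0, "z": -12, "yaw": 0}

```text
clock: 15.08
eef_pos: [0.4866, 0.344, 0.1464]
tool_rot: [0.204, 0.979, -0.0, -0.0]
ft_force: [-0.2, 0.3, -4.1]
grip_width: 0.0387
grasp_force: 60.8
```

```bash
cat > rl.py <<'E'
from fit import *
np.set_printoptions(precision=4,suppress=True)
from scipy.spatial.transform import Rotation as R
a=snap('top');b=snap('side'); o=bot.get_obs(); e=np.array(o['eef_pos']); r=R.from_quat(o['tool_rot']).as_matrix()
print(o['clock'],e,o['tool_rot'],o['grip_width'],o['ft_force'],o['ft_torque'])
for c in('side','top'):
    for q in bot.cut_out(c,'roller_center'):
        ys,xs=np.where(q['mask']); p=np.array(q['centre'])[::-1]; print(c,round(q['score'],2),p,q['mask'].sum(),(xs.min(),xs.max(),ys.min(),ys.max()),onz(c,[p],e[2]+.0205)[0],'exp',proj(c,[e+[0,0,.0205]])[0])
d=np.array([.4725,.0125,.14])-e;print('to vee',100*r.T@d,np.degrees(np.arctan2(r[1,1],r[0,1])))
E
python3 rl.py
```

```text
15.175 [0.4861 0.3436 0.1454] [ 0.2036  0.979  -0.001  -0.0009] 0.03874781686679926 [-0.0036 -0.7466 -3.2933] [0.0326 0.0069 0.0157]
side 0.9 [196.2 160.8] 388 (np.int64(178), np.int64(214), np.int64(151), np.int64(168)) [0.33   0.2151 0.1659] exp [247.6414 134.9363]
side 0.8 [262.4 146.4] 255 (np.int64(248), np.int64(280), np.int64(142), np.int64(152)) [0.5273 0.2679 0.1659] exp [247.6414 134.9363]
side 0.67 [255.9 136.7] 404 (np.int64(225), np.int64(271), np.int64(127), np.int64(142)) [0.5114 0.3289 0.1659] exp [247.6414 134.9363]
top 0.6 [199.5 203.4] 165 (np.int64(193), np.int64(206), np.int64(197), np.int64(215)) [0.5378 0.3174 0.1659] exp [190.2133 221.3368]
top 0.26 [312.1 223.7] 2414 (np.int64(278), np.int64(342), np.int64(188), np.int64(253)) [ 0.4707 -0.0039  0.1659] exp [190.2133 221.3368]
to vee [-11.9588 -30.9055   0.595 ] 66.50115810792084
```

The roller is held centrally: its mask middle in the side view is (248,134.5), against an expected (247.6,134.9). Its weight reads about 3.7 N. I'll carry it to above the Vs, turning 94.4°.

Call:
move_arm:
  motion:
    - {"x": -0.5, "y": -1.5, "z": 0, "yaw": 3}
    - {"x": -1.5, "y": -4, "z": 0, "yaw": 9}
    - {"x": -2.8, "y": -7.2, "z": 0, "yaw": 17}
    - {"x": -4.1, "y": -10.5, "z": 0, "yaw": 26}
    - {"x": -5.4, "y": -14, "z": 0, "yaw": 35}
    - {"x": -6.8, "y": -17.5, "z": 0, "yaw": 44}
    - {"x": -8.2, "y": -21, "z": 0, "yaw": 53}
    - {"x": -9.5, "y": -24.3, "z": 0, "yaw": 62}
    - {"x": -10.6, "y": -27.3, "z": 0, "yaw": 71}
    - {"x": -11.4, "y": -29.5, "z": 0, "yaw": 80}
    - {"x": -11.8, "y": -30.5, "z": 0, "yaw": 87}
    - {"x": -11.95, "y": -30.8, "z": 0, "yaw": 92}
    - {"x": -11.95, "y": -30.8, "z": 0, "yaw": 94.4}
    - {"x": -11.95, "y": -30.8, "z": 0, "yaw": 94.4}
    - {"x": -11.95, "y": -30.8, "z": 0, "yaw": 94.4}

```text
clock: 17.15
eef_pos: [0.4732, 0.0137, 0.1468]
tool_rot: [0.857, 0.516, -0.0, 0.0]
ft_force: [-0.2, 0.6, -4.4]
grip_width: 0.0387
grasp_force: 61.0
```

```bash
sed -i 's/.4725,.0125,.14/.473,.0133,.14/' rl.py; python3 rl.py
```

```text
17.25 [0.4734 0.0139 0.1468] [ 0.8567  0.5158 -0.0001  0.    ] 0.03850335907141783 [ 1.4668  0.4561 -3.7803] [ 0.0159 -0.0166  0.052 ]
side 0.93 [243.5 205.9] 490 (np.int64(230), np.int64(253), np.int64(188), np.int64(220)) [ 0.4585 -0.0108  0.1673] exp [248.9318 199.2818]
side 0.71 [269.  145.2] 141 (np.int64(261), np.int64(278), np.int64(142), np.int64(151)) [0.5477 0.2698 0.1673] exp [248.9318 199.2818]
side 0.71 [195.3 159.7] 334 (np.int64(179), np.int64(213), np.int64(151), np.int64(167)) [0.3274 0.2192 0.1673] exp [248.9318 199.2818]
side 0.33 [262.7 245.8] 2563 (np.int64(228), np.int64(303), np.int64(218), np.int64(275)) [ 0.4955 -0.1567  0.1673] exp [248.9318 199.2818]
top 0.96 [168.1 290.7] 505 (np.int64(152), np.int64(180), np.int64(271), np.int64(309)) [0.2907 0.4041 0.1673] exp [305.8076 222.8274]
top 0.9 [153.  213.9] 375 (np.int64(146), np.int64(157), np.int64(195), np.int64(232)) [0.5101 0.4526 0.1673] exp [305.8076 222.8274]
top 0.43 [214.7 170.1] 638 (np.int64(209), np.int64(230), np.int64(134), np.int64(187)) [0.6355 0.2739 0.1673] exp [305.8076 222.8274]
to vee [-0.0765 -0.0077  0.6803] -27.899915438837432
```

```bash
python3 - <<'E'
from fit import *
b=snap('side');o=bot.get_obs();e=np.array(o['eef_pos']);y=np.radians(62.1)
m=pick('side','roller_center',(244,206))
P=[p-[0,0,.048] for p in M['roller']]
for s in(-.004,0,.004):
    im=np.zeros((420,560),np.uint8)
    for p in P: cv2.fillConvexPoly(im,cv2.convexHull(np.round(proj('side',place(p,(e[0]+s*np.cos(y)-.0013,e[1]+s*np.sin(y)+.002,y))+[0,0,e[2]+.0205])).astype(np.int32)),1)
    ys,xs=np.where(im);print(s,xs.min(),xs.max(),ys.min(),ys.max(),'seen outside',(m&(im==0)).sum(),'iou',(m&(im>0)).sum()/(m|(im>0)).sum())
ys,xs=np.where(m);print(xs.min(),xs.max(),ys.min(),ys.max(),m.sum())
E
```

```text
-0.004 229 265 179 222 seen outside 0 iou 0.6345903771131339
0 230 266 178 221 seen outside 0 iou 0.6296774193548387
0.004 231 266 177 220 seen outside 9 iou 0.6141025641025641
230 263 181 220 488
```

Call:
move_arm:
  motion:
    - {"x": -0.05, "y": 0, "z": 2, "yaw": 0}
    - {"x": -0.05, "y": 0, "z": 4.5, "yaw": 0}
    - {"x": -0.05, "y": 0, "z": 7, "yaw": 0}
    - {"x": -0.05, "y": 0, "z": 8.8, "yaw": 0}
    - {"x": -0.05, "y": 0, "z": 10, "yaw": 0}
    - {"x": -0.05, "y": 0, "z": 10.6, "yaw": 0}
    - {"x": -0.05, "y": 0, "z": 10.9, "yaw": 0}
    - {"x": -0.05, "y": 0, "z": 10.9, "yaw": 0}

```text
clock: 18.45
eef_pos: [0.4737, 0.0136, 0.0381]
tool_rot: [0.857, 0.516, 0.0, 0.0]
ft_force: [-0.8, 0.2, -2.7]
grip_width: 0.0386
grasp_force: 61.0
```

Call:
move_arm:
  motion:
    - {"x": 0, "y": 0, "z": 0.1, "yaw": 0}
    - {"x": 0, "y": 0, "z": 0.2, "yaw": 0}
    - {"x": 0, "y": 0, "z": 0.3, "yaw": 0}
    - {"x": 0, "y": 0, "z": 0.4, "yaw": 0}
    - {"x": 0, "y": 0, "z": 0.4, "yaw": 0}

```text
clock: 19.08
eef_pos: [0.4733, 0.0136, 0.0337]
tool_rot: [0.857, 0.516, -0.0, -0.0]
ft_force: [-0.4, 0.4, -4.2]
grip_width: 0.0385
grasp_force: 61.0
```

Call:
move_arm:
  motion:
    - {"x": 0, "y": 0, "z": 0.05, "yaw": 0}
    - {"x": 0, "y": 0, "z": 0.1, "yaw": 0}
    - {"x": 0, "y": 0, "z": 0.15, "yaw": 0}
    - {"x": 0, "y": 0, "z": 0.2, "yaw": 0}
    - {"x": 0, "y": 0, "z": 0.2, "yaw": 0}
    - {"x": 0, "y": 0, "z": 0.2, "yaw": 0}

```text
clock: 19.82
eef_pos: [0.4741, 0.0135, 0.0322]
tool_rot: [0.857, 0.516, 0.001, 0.0]
ft_force: [1.2, -1.7, 0.4]
grip_width: 0.0385
grasp_force: 61.2
```

Call:
move_arm:
  motion:
    - {"x": 0, "y": 0, "z": 0.05, "yaw": 0}
    - {"x": 0, "y": 0, "z": 0.1, "yaw": 0}
    - {"x": 0, "y": 0, "z": 0.1, "yaw": 0}
    - {"x": 0, "y": 0, "z": 0.1, "yaw": 0}

```text
clock: 20.32
eef_pos: [0.4742, 0.0135, 0.032]
tool_rot: [0.857, 0.516, 0.001, 0.001]
ft_force: [0.8, 0.1, 7.3]
grip_width: 0.0381
grasp_force: 62.1
```

Call:
move_arm:
  motion:
    - {"x": 0, "y": 0, "z": 0.05, "yaw": 0}
    - {"x": 0, "y": 0, "z": 0.1, "yaw": 0}
    - {"x": 0, "y": 0, "z": 0.1, "yaw": 0}
    - {"x": 0, "y": 0, "z": 0.1, "yaw": 0}

```text
clock: 20.82
eef_pos: [0.4743, 0.0134, 0.0319]
tool_rot: [0.857, 0.516, 0.001, 0.001]
ft_force: [-2.3, -1.1, 14.6]
grip_width: 0.0381
grasp_force: 62.8
```

```bash
python3 - <<'E'
from fit import *
a=snap('top');b=snap('side');o=bot.get_obs();print(o['clock'],o['eef_pos'],o['ft_force'],o['ft_torque'],o['grasp_force'],o['tool_rot'])
v=[]
for c,im in(('top',a),('side',b)):
    P=proj(c,[(.49,.0,.05)])[0].astype(int)-[40,40]; print(c,P,proj(c,[(.4735+s*.077*.468,.0135+s*.077*.884,.0523) for s in(-1,1)])); v.append(cv2.resize(im[P[1]:P[1]+80,P[0]:P[0]+80],(400,400),interpolation=2))
cv2.imwrite('pics/end.png',np.hstack(v))
E
```

```text
20.925 [0.47424644 0.01345108 0.03187207] [-3.29217535 -1.45604108 14.54538287] [-0.21635204  0.70839584 -0.09402714] 62.74957537651062 [8.56830013e-01 5.15597402e-01 1.04357221e-03 7.47371501e-04]
top [268 183] [[326.97734088 239.87593137]
 [282.18077118 217.91471379]]
side [218 195] [[239.41888989 251.21944059]
 [262.95300734 214.94612581]]
```

View pics/end.png

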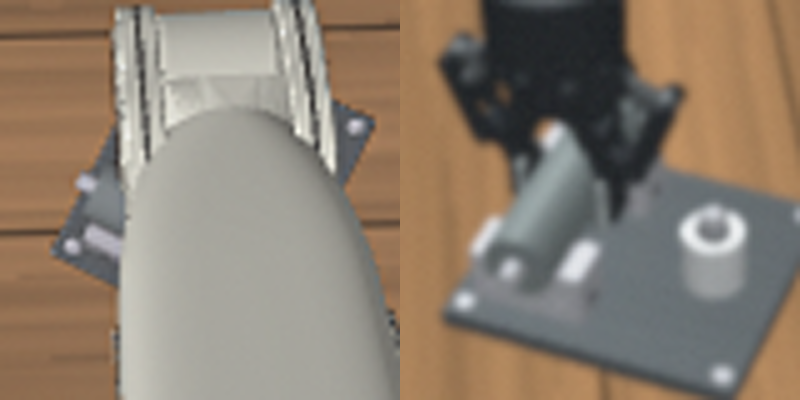

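The roller lies in both Vs, with the near stub at side (240,249) against an expected (239,251). The axis is at seat height and the push is about 14.5 N with small side force. The sleeve stands home on the stud. I'm handing the job in.

```bash
python3 -c "
from workcell import bot
print(bot.get_obs()['ft_force']); print(bot.job_done())"
```

```text
[-3.29217535 -1.45604108 14.54538287]
the job is handed in; nothing more can be done
None
```

I slipped the smaller sleeve home on the stud and let go of it, then laid the larger grey roller in both V-blocks, centred to about 2–3 mm; the job is handed in with the arm still pressing the roller down at about 14.5 N, and the jar, weight and scoop were not touched.

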